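Slide the drilling template onto the jig pin

ROBOT

A 6-joint arm with a two-finger parallel gripper is mounted at the origin on the work surface. World frame = base frame: x ahead of the robot, y to its left, z up, the work surface at z = 0. Lengths are in mm, angles in degrees, forces in N, time in s.
With the tool pointing down it reaches from about 350 to 850 mm from the base axis. Payload 8.1 kg.
Tool frame: the origin (TCP) lies midway between the tips of the shut fingers; the grasp point (between the pads) lies 19 mm behind it; z points along the fingers, x is the direction in which the jaws open and shut, and the axes are right-handed (so a half turn about z gives the same grasp; the last joint's range is limited). The gripper opens to 85 mm and grips with 20 to 120 N. Pads are 22 mm wide; open, the fingers measure 114 mm over their backs; the gripper's body (76 mm by 85 mm) begins 54 mm behind the grasp point. The pads swing forward as they close: fully open they stand 13 mm farther back than shut.
Start: joints at [59.565, 7.471, 85.268, -0, 87.261, -4.893], TCP at [258.688, 541.374, 231.292] pointing down, gripper open.
Joint ranges: [-169.43, 169.43], [-51.17, 129.36], [1.28, 143.12], [-76.62, 256.62], [0, 156.53], [-152.29, 152.29]. Speed limits (degrees/s): [136.94, 136.94, 159.86, 180, 180, 180].

INTERFACE

Orientations are given as [roll, pitch, yaw] about the fixed x, y, z axes, in that order (R = Rz(yaw) Ry(pitch) Rx(roll)).
In Python, from bench import monitor, cams, r gives the robot as it stands.
- The arm moves only by the tool jog_arm, never from a script. Its arguments are lists of equal length, an entry for each row: "offset": the shift along the tool's x, y, z in mm, a list of three; "delta_rot": the turn, a rotation vector about the tool's x, y, z in degrees, a list of three; "jaw": the opening in per cent of the stroke, from 0 (shut) to 100 (fully open). In form: {"offset": [[x, y, z], ...], "delta_rot": [[rx, ry, rz], ...], "jaw": [jaw, ...]}. A call has 1 to 20 rows; each row shifts and turns the pose as measured when the row begins, along the tool's axes as they then stand; what a row does not reach is not made up. A row lasts 1/10 s, in which the tool goes at most 50 mm and 8.59 degrees, less where a joint would pass 70% of its speed; a pose out of reach is approached as far as the arm can. A call is refused whole if a number of a shift passes 50 or a number of a turn 8.59, either way. A call with a gripper value outside its range is refused whole. The fingers move at their own pace and stop on an object; "newtons" is the grip in N (left out, the last holds). Time passes only in rows, so rows that do not move let the fingers close. It gives the time, the measured TCP pose, the force and the opening at its end, in the units of the state.
- monitor.sense(): the state, without advancing time (a new reading comes with each control period).
- cams.snapshot(name): name is "scene" or "top"; returns (picture, depth): 420x560x3 uint8, red, green, blue; 420x560 float32, mm along the optical axis (not along the pixel's ray), 0 where there is no reading.
- cams.camera_model(name): a dict with "K" (3x3 intrinsics, pixels), "k1" (the pictures are not rectified: a ray, as slopes to the right and down, at radius r is drawn at 1 + k1 r^2 times it, then the intrinsics apply), "camera_from_world" (4x4, takes a point from world to camera coordinates). Camera axes: x right, y down, z forward; pixel columns grow to the right and rows downward; lengths in mm; the calibration is good to about 2 mm. A picture is of the moment at which its call begins. camera_model takes no time and is no camera call.
- r.hand_in(): hands the job in, once; it reports no verdict.
The state is a dict: "time": time; "joint_pos": joint angles; "qd": joint speeds; "joint_efforts": joint torques, N m; "tool_pos": TCP position; "tcp_rot": TCP orientation; "ft_force": force on the tool from outside, world axes, zero at the start; "wrist_torque": the same for the moment, N m; "finger_gap": finger opening in mm.
Only numpy, scipy, OpenCV 4.12 (cv2) and the standard library are available. Lean on these libraries where they do the work, as an engineer would, in place of code of your own. Each camera call takes 0.05 s, during which the arm holds its last target.

TASK

Pick the plywood drilling template up by its square grip and lay it on the jig with its long edge against the fence and its hole still short of the slot, the end nearer the hole leading and lying on top of the pin. Then slide it gently along the fence until you feel the hole drop over the pin; let go, so that it lies flat on the deck, still along the fence. Never press or push it hard against the jig, and leave the other things on the bench where they are.

Things in the scene. Friction and masses are not known exactly. Their poses are not given: they have to be found in the camera images.
- template_grip (a point): Loose plywood drilling template, starting flat on the bench: a plate 90 mm (its x) by 160 mm (its y) by 10 mm thick, and standing on it an upright dark wooden grip 30 x 30 mm square, 45 mm high. This point is the grip's centre, 22.5 mm above the plate's top, 32.5 mm above its underside. x, y along the plate's sides, z up; the plate's middle is 15 mm from here along +y.
- template_hole (a point): Centre, at the underside, of the template's only hole (round, 15 mm, straight through): 45 mm along the template's +y from the grip's centre, on the plate's lengthwise centre line, so 45 mm from each long edge, and 50 mm from its leading (+y) end. Axes as the grip's.
- template: The same template, 0.24 to 0.39 kg; origin at the middle of the plate's underside. Laid across the pin it tilts by some 4 degrees, leading end up, trailing edge on the deck. With the hole over the pin it drops 7 mm, lies flat, and the pin stops it from sliding on; still pushed, it may hang half dropped on the pin until the push is let off. Sliding it takes some 2 to 7 N.
- jig_slot (a point): Middle of the jig's slot (18 mm wide, 36 mm long along y), at the deck's top. A fixed steel pin, 12 mm across, edge chamfered 1.5 mm, stands 7 mm above the deck on the slot's centre line, anywhere within 10 mm of this point along y (its place is not measured). The template slides towards the jig's +y, its own +y end leading; its hole is short of the slot while over 18 mm before (-y) this point.
- jig_fence (a point): Foot of the fence's face, 45 mm along +x from the slot's middle. The straight fence, 25 mm high above the deck, stands along the deck's whole +x side; its face runs along y. With the template's long edge against it the hole and the pin are in line.
- jig_open_end (a point): Middle of the slot line at the deck's -y end, deck top, 190 mm before the slot's middle; the deck's other end is 80 mm past the slot's middle. The template comes from this end.
- jig: The whole jig, fixed: plywood deck 150 mm (x) by 270 mm (y) by 18 mm thick, with fence and pin. Origin at its underside, 40 mm along -y from the slot's middle, 18 mm below the deck's top; x towards the fence, y along it, z up. It and the template should never press on each other with more than 30 N.
- mallet: Bystander: wooden mallet lying down, 0.6 kg
- strip0: Bystander: square wooden strip 160 x 18 x 18 mm
- strip1: Bystander: square wooden strip 160 x 18 x 18 mm
- ear_defenders: Bystander: yellow and black ear defenders
- tin: Bystander: closed tin, 80 mm across, 90 mm high
- lantern: Bystander: finished little dowel frame, 100 x 100 x 118 mm
- sanding_block: Bystander: cork sanding block 110 x 60 x 30 mm

How it is judged (in metres and radians):
On the way, in this order (a step that is already met when the one before it is completed fails the run):
1. the template touches the jig, along the fence, with its hole still short of the slot and raised by the pin (contact force between template and jig above 0.3 N and x of template_hole in the frame of jig_slot between -0.006 and 0.004 m and angle between the y axis of template_hole and the y axis of jig_slot, either way round below 0.12 rad and y of template_grip in the frame of jig_slot below -0.02 m and y of template_hole in the frame of jig_slot below -0.018 m and z of template_hole in the frame of jig_slot between 0.002 and 0.012 m), for 0.1 s.
2. the template, touching the jig, slides along the fence with its hole moving in over the slot, not yet dropped (contact force between template and jig above 0.3 N and x of template_hole in the frame of jig_slot between -0.006 and 0.004 m and angle between the y axis of template_hole and the y axis of jig_slot, either way round below 0.12 rad and y of template_hole in the frame of jig_slot between -0.018 and 0.014 m and z of template_hole in the frame of jig_slot between 0.0025 and 0.012 m), for 0.05 s.
3. the template has dropped over the pin and lies flat along the fence (y of template_grip in the frame of jig_slot below -0.02 m and z of template_hole in the frame of jig_slot between -0.002 and 0.002 m and x of template_hole in the frame of jig_slot between -0.003 and 0.003 m and y of template_hole in the frame of jig_slot between -0.014 and 0.014 m and angle between template_hole's own z axis and vertical below 0.02 rad and angle between the y axis of template_hole and the y axis of jig_slot, either way round below 0.04 rad), for 0.2 s.
At the end, for the whole second after the job is handed in: The template lies flat on the deck with its hole over the pin (underside within 2 mm of the deck, tilt under 0.02 rad, hole within 3 mm of the slot line, 14 mm of its middle), along the fence within 0.04 rad, hole end leading (grip over 20 mm before the slot's middle), released, at rest (all of step 3 and contact force between template and the fingers below 0.1 N and linear speed of template below 0.01 m/s); the robot touches nothing.
It fails at once if the template is pressed or pushed against the jig with more than 30 N (contact force between template and jig above 30 N).
It fails at once if another thing on the bench is moved by more than 30 mm (distance of any of mallet, strip0, strip1, ear_defenders, tin, lantern, sanding_block from where it was at the start of the episode above 0.03 m).
It also fails if it takes over 64 s, if anything falls off the work surface, if the arm or the gripper's body presses on something with over 40 N, if the wrist force passes 120 N, or if a joint passes its speed limit or range.

## Working session

There is one attempt and no reset: what is moved stays moved. The work goes in short steps, Python scripts to look and compute and a tool call to move; the robot and the scene stay as the last step left them, time stands still between calls to the robot, and variables do not carry over. Pictures are saved under pics/ and viewed, and the job is handed in when it is done.

Besides the shell and the picture viewer there is one more tool, called as name(argument=value, ...) on one line, values as JSON. jog_arm: Moves the arm, as the interface text tells. Its arguments: {"type":"object","properties":{"offset":{"type":"array","items":{"type":"array","items":{"type":"number"}}},"delta_rot":{"type":"array","items":{"type":"array","items":{"type":"number"}}},"jaw":{"type":"array","items":{"type":"number"}},"newtons":{"type":"number"}},"required":["offset","delta_rot","jaw"]}

```bash
mkdir -p pics; ls
cat > h.py <<'E'
import numpy as np, cv2
from bench import monitor, cams, r
E
python3 - <<'E'
from h import *
s=monitor.sense()
print(s)
for n in ("scene","top"):
    p,d=cams.snapshot(n)
    cv2.imwrite(f"pics/{n}0.png",p[:,:,::-1]); np.savez(f"pics/{n}0.npz",p=p,d=d)
    m=cams.camera_model(n); print(n,m)
    T=np.linalg.inv(np.array(m["camera_from_world"])); print(T[:3,3])
E
```

```text
pics
{'time': 0.0, 'joint_pos': array([ 5.95663485e+01,  7.51417444e+00,  8.53311020e+01, -5.09532856e-04,
        8.72638121e+01, -4.89385039e+00]), 'qd': array([ 0.02984567, -0.05314425, -0.07453273,  0.12128229, -0.02519201,
        0.11514831]), 'joint_efforts': array([-6.57387100e-04, -5.69427252e+01, -5.00532532e+01, -3.20210884e-04,
        1.56110642e-02, -1.80632946e-05]), 'tool_pos': array([258.37997852, 540.87742851, 230.23672774]), 'tcp_rot': array([-1.79991201e+02,  1.08734186e-01,  6.44602320e+01]), 'ft_force': array([ 0.38757952, -0.43000912,  0.62741996]), 'wrist_torque': array([-0.00475796, -0.00105436, -0.03255785]), 'finger_gap': 85.5637434097217}
scene {'K': array([[540.29752191,   0.        , 285.13953087],
       [  0.        , 540.29752191, 209.94224372],
       [  0.        ,   0.        ,   1.        ]]), 'k1': -0.19513237352122065, 'camera_from_world': array([[ 3.49946133e-02,  9.99241175e-01, -1.71011844e-02,
        -4.96909875e+01],
       [ 7.17354313e-01, -3.70293367e-02, -6.95723809e-01,
        -3.43809964e+02],
       [-6.95829122e-01,  1.20789773e-02, -7.18105794e-01,
         2.16823793e+03],
       [ 0.00000000e+00,  0.00000000e+00,  0.00000000e+00,
         1.00000000e+00]])}
[1757.09556982   10.73212912 1316.97766662]
top {'K': array([[435.73977299,   0.        , 279.95406941],
       [  0.        , 435.73977299, 208.85394022],
       [  0.        ,   0.        ,   1.        ]]), 'k1': -0.02600902603026591, 'camera_from_world': array([[ 2.83872239e-02, -9.99509897e-01, -1.31958570e-02,
         4.33035580e+01],
       [-9.91752057e-01, -2.65113285e-02, -1.25399390e-01,
         5.47971935e+02],
       [ 1.24988092e-01,  1.66467589e-02, -9.92018580e-01,
         1.30351936e+03],
       [ 0.00000000e+00,  0.00000000e+00,  0.00000000e+00,
         1.00000000e+00]])}
[ 379.29862769   36.11042625 1362.40220152]
```

View pics/scene0.png

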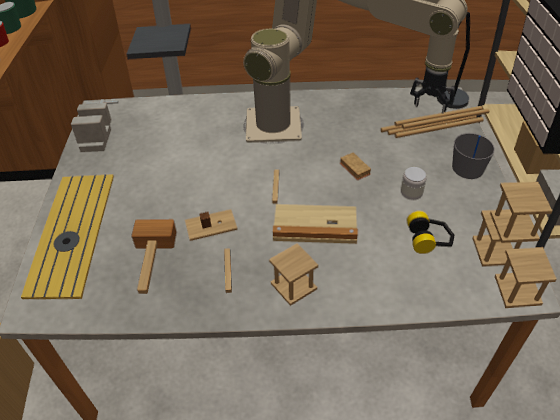

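View pics/top0.png

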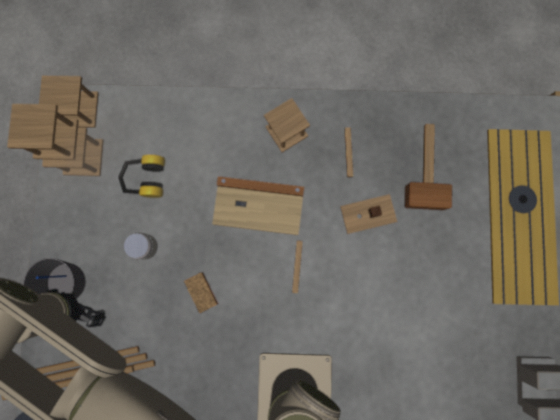

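```bash
cat >> h.py <<'E'
def ray(n,px):
    m=cams.camera_model(n); K=np.array(m["K"]); T=np.array(m["camera_from_world"])
    px=np.asarray(px,float).reshape(-1,1,2)
    u=cv2.undistortPoints(px,K,np.array([m["k1"],0,0,0,0.])).reshape(-1,2)
    R=T[:3,:3]; c=-R.T@T[:3,3]
    d=np.c_[u,np.ones(len(u))]@R
    return c,d
def onplane(n,px,z):
    c,d=ray(n,px); t=(z-c[2])/d[:,2]; return c+d*t[:,None]
def tri(pa,pb):
    c1,d1=ray("scene",pa);c2,d2=ray("top",pb); out=[]
    for a,b in zip(d1,d2):
        A=np.c_[a,-b]; t=np.linalg.lstsq(A,c2-c1,rcond=None)[0]
        p,q=c1+a*t[0],c2+b*t[1]; out.append(np.r_[(p+q)/2,np.linalg.norm(p-q)])
    return np.array(out)
def proj(n,P):
    m=cams.camera_model(n); T=np.array(m["camera_from_world"])
    rv=cv2.Rodrigues(T[:3,:3])[0]
    return cv2.projectPoints(np.asarray(P,float).reshape(-1,1,3),rv,T[:3,3],np.array(m["K"]),np.array([m["k1"],0,0,0,0.]))[0].reshape(-1,2)
E
python3 - <<'E'
import numpy as np,cv2
s=np.load("pics/scene0.npz")["p"][:,:,::-1];t=np.load("pics/top0.npz")["p"][:,:,::-1]
def crop(im,x0,y0,w,h,k,f):
    cv2.imwrite(f,cv2.resize(im[y0:y0+h,x0:x0+w],None,fx=k,fy=k,interpolation=cv2.INTER_NEAREST))
crop(s,265,195,100,55,8,"pics/sj.png");crop(s,180,200,65,45,12,"pics/st.png")
crop(t,208,170,100,70,8,"pics/tj.png");crop(t,335,185,66,55,12,"pics/tt.png")
E
```

```text
(no output)
```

View pics/sj.png

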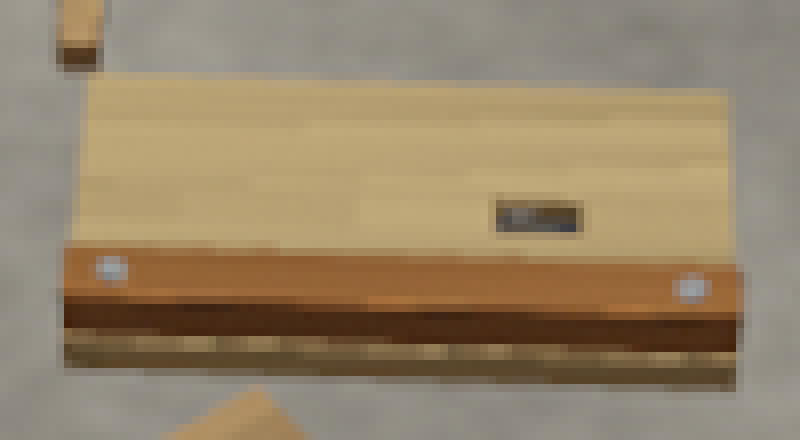

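View pics/st.png

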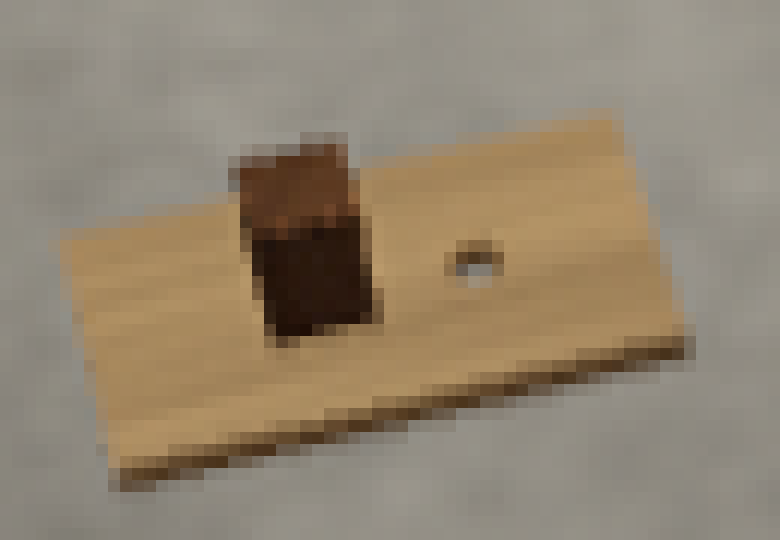

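View pics/tj.png

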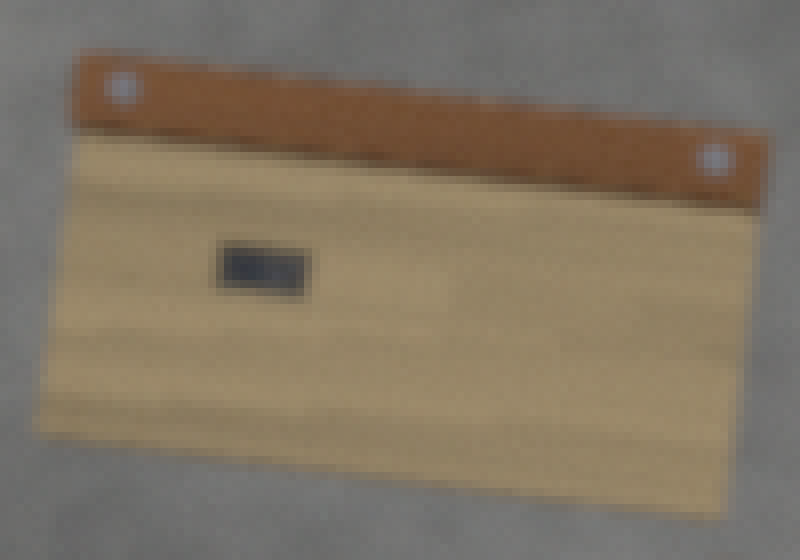

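View pics/tt.png

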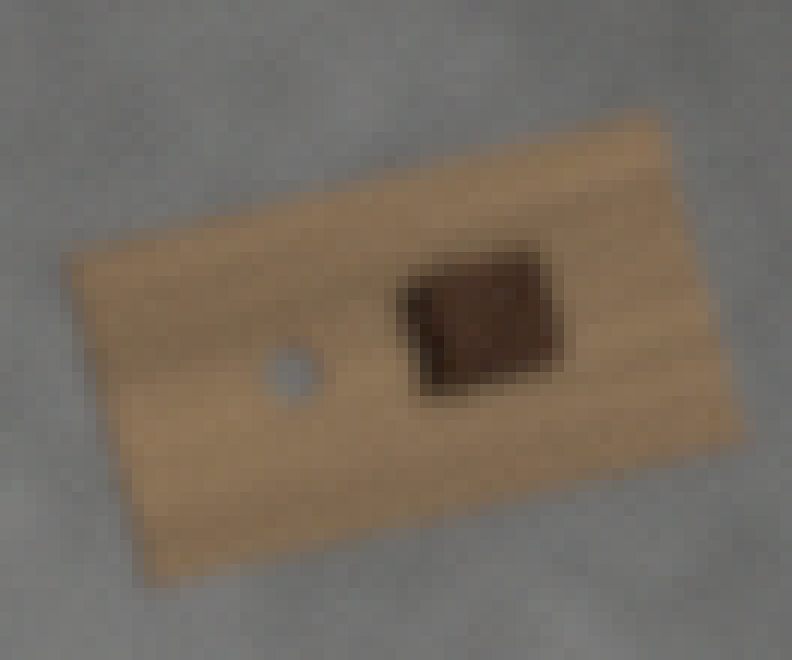

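Run:
```python
from h import *
D={n:np.load(f"pics/{n}0.npz") for n in("scene","top")}
def mask(n,box,sat):
    p=D[n]["p"]; hsv=cv2.cvtColor(p,cv2.COLOR_RGB2HSV).astype(float)
    m=(hsv[:,:,1]>sat).astype(np.uint8); b=np.zeros_like(m); x0,y0,x1,y1=box; b[y0:y1,x0:x1]=m[y0:y1,x0:x1]
    c=max(cv2.findContours(b,cv2.RETR_EXTERNAL,cv2.CHAIN_APPROX_NONE)[0],key=cv2.contourArea)
    return c[:,0,:].astype(float)
for n,box in(("top",(335,185,401,240)),("scene",(180,200,245,245)),):
    c=mask(n,box,70)
    w=onplane(n,c,10)[:,:2].astype(np.float32)
    print(n,len(c),cv2.minAreaRect(w), w.mean(0))
for n,box in(("top",(208,172,308,238)),("scene",(268,202,362,246))):
    c=mask(n,box,55); 
    print(n,cv2.minAreaRect(onplane(n,c,18)[:,:2].astype(np.float32)))
# manual corners
f=lambda L,x0,y0,k:np.array(L,float)/k+[x0,y0]-.5
S=f([[62,236],[618,114],[690,340],[112,468]],180,200,12)
T=f([[665,112],[68,255],[148,585],[745,445]],335,185,12)
# scene order: (-y,-x),(+y,-x),(+y,+x),(-y,+x)
To=np.array([T[3],T[2],T[1],T[0]])
print("tmpl corners\n",tri(S,To).round(1)); 
P=tri(S,To)[:,:3];print(P.mean(0),[np.linalg.norm(P[i]-P[(i+1)%4]).round(1) for i in range(4)])
print("topplane",onplane("top",To,10).round(1)); print("sceneplane",onplane("scene",S,10).round(1))
# grip top corners
Sg=f([[240,160],[345,145],[358,218],[252,232]],180,200,12)
Tg=f([[540,250],[410,280],[430,390],[558,368]],335,185,12)
print("hole scene z10",onplane("scene",f([[474,262]],180,200,12),10).round(1),"top",onplane("top",f([[294,375]],335,185,12),10).round(1))
Sgc=Sg.mean(0);Tgc=f([[497,312]],335,185,12)
print("grip top",tri([Sgc],Tgc).round(1),onplane("scene",[Sgc],55).round(1),onplane("top",Tgc,55).round(1))
# jig
S=f([[90,74],[728,92],[735,262],[72,242]],265,195,8); 
T=f([[722,518],[36,432],[78,132],[762,208]],208,170,8)
print("deck\n",tri(S[:2],T[:2]).round(1)); print(onplane("top",T,18).round(1)); print(onplane("scene",S[:2],18).round(1))
sl_s=f([[540,217]],265,195,8);sl_t=f([[262,271]],208,170,8)
print("slot",tri(sl_s,sl_t).round(1),onplane("top",sl_t,18),onplane("scene",sl_s,18))
Sf=f([[112,268],[692,289]],265,195,8);Tf=f([[715,158],[122,88]],208,170,8)
print("screws",tri(Sf,Tf).round(1),onplane("top",Tf,43).round(1),onplane("scene",Sf,43).round(1))
Tfc=f([[768,132],[762,208],[74,128],[80,52]],208,170,8); print("fence top",onplane("top",Tfc,43).round(1))
Sfc=f([[62,296],[65,246],[741,270],[738,319]],265,195,8); print("fence top scene",onplane("scene",Sfc,43).round(1))
```

```text
top 146 ((542.3656005859375, -216.69573974609375), (87.08644104003906, 158.69775390625), 15.529302597045898) [ 542.53174 -217.43518]
scene 134 ((537.5672607421875, -217.7103729248047), (111.17328643798828, 159.76080322265625), 15.326525688171387) [ 542.5007  -217.33504]
top ((559.5527954101562, 129.7497100830078), (273.9996643066406, 153.22283935546875), 84.4656982421875)
scene ((557.5113525390625, 122.82142639160156), (285.005126953125, 172.32138061523438), 84.43634033203125)
tmpl corners
 [[ 5.192e+02 -3.044e+02  1.300e+01  0.000e+00]
 [ 4.788e+02 -1.503e+02  1.210e+01  3.000e-01]
 [ 5.644e+02 -1.284e+02  1.050e+01  1.500e+00]
 [ 6.059e+02 -2.833e+02  1.310e+01  1.300e+00]]
[ 542.07057858 -216.6121108    12.17391218] [np.float64(159.3), np.float64(88.4), np.float64(160.4), np.float64(89.2)]
topplane [[ 519.5 -305.2   10. ]
 [ 479.  -150.8   10. ]
 [ 564.5 -129.2   10. ]
 [ 606.4 -284.7   10. ]]
sceneplane [[ 516.3 -305.1   10. ]
 [ 476.8 -150.4   10. ]
 [ 564.1 -127.7   10. ]
 [ 603.3 -283.4   10. ]]
hole scene z10 [[ 532.  -188.5   10. ]] top [[ 534.6 -188.2   10. ]]
grip top [[ 546.5 -230.8   57.     0.8]] [[ 544.6 -230.8   55. ]] [[ 546.8 -231.6   55. ]]
deck
 [[4.710e+02 1.700e+00 2.140e+01 2.000e-01]
 [4.968e+02 2.684e+02 2.270e+01 1.800e+00]]
[[471.2   1.5  18. ]
 [497.2 268.3  18. ]
 [615.7 257.5  18. ]
 [592.6 -11.2  18. ]]
[[467.6   1.8  18. ]
 [492.1 270.3  18. ]]
slot [[562.2 183.2  20.8   1.1]] [[562.59579875 182.98636973  18.        ]] [[559.61728085 184.147325    18.        ]]
screws [[6.066e+02 8.200e+00 4.860e+01 1.000e-01]
 [6.282e+02 2.366e+02 4.710e+01 1.000e-01]] [[607.5   8.1  43. ]
 [628.9 237.2  43. ]] [[601.5   8.3  43. ]
 [624.5 237.3  43. ]]
fence top [[618.2 -12.   43. ]
 [588.6 -10.4  43. ]
 [612.8 255.   43. ]
 [642.7 254.1  43. ]]
fence top scene [[615.5 -11.9  43. ]
 [588.7 -10.2  43. ]
 [615.5 258.1  43. ]
 [641.3 253.6  43. ]]
```

jog_arm(offset=[[-33.6,34.9,0],[-33.6,34.9,0],[-33.6,34.9,0],[-33.6,34.9,0],[-33.6,34.9,0],[-33.6,34.9,0],[-33.6,34.9,0],[-33.6,34.9,0],[-33.6,34.9,0],[-33.6,34.9,0],[-33.6,34.9,0],[-33.6,34.9,0],[-33.6,34.9,0],[-33.6,34.9,0],[-33.6,34.9,0],[-33.6,34.9,0],[-10,10,0]], delta_rot=[[0,0,0],[0,0,0],[0,0,0],[0,0,0],[0,0,0],[0,0,0],[0,0,0],[0,0,0],[0,0,0],[0,0,0],[0,0,0],[0,0,0],[0,0,0],[0,0,0],[0,0,0],[0,0,0],[0,0,0]], jaw=[100,100,100,100,100,100,100,100,100,100,100,100,100,100,100,100,100], newtons=40)

```text
time: 1.8
tool_pos: [538.6, -222.7, 223.3]
tcp_rot: [-179.7, 0.5, 64.8]
ft_force: [-0.4, 0.3, 0.3]
finger_gap: 85.3
```

jog_arm(offset=[[0,0,0],[0,0,0],[0,0,0],[0,0,0],[0,0,0],[0,0,0]], delta_rot=[[0,0,8.25],[0,0,8.25],[0,0,8.25],[0,0,8.25],[0,0,8.25],[0,0,8.25]], jaw=[100,100,100,100,100,100])

```text
time: 2.4
tool_pos: [536.7, -223.7, 218.8]
tcp_rot: [-179.9, 0.9, 13.4]
ft_force: [-0.6, -0.3, 0.1]
finger_gap: 85.4
```

```bash
cat >> h.py <<'E'
from scipy.spatial.transform import Rotation as Ro
def todo(pos,rpy):
    s=monitor.sense(); R=Ro.from_euler("xyz",s["tcp_rot"],degrees=True)
    G=Ro.from_euler("xyz",rpy,degrees=True)
    print("t",round(s["time"],2),"pos",s["tool_pos"].round(2),"rot",s["tcp_rot"].round(2),"F",s["ft_force"].round(2),"gap",round(s["finger_gap"],1))
    print("tool offset",R.inv().apply(np.array(pos)-s["tool_pos"]).round(1),"rotvec",np.degrees((R.inv()*G).as_rotvec()).round(2))
E
python3 - <<'E'
from h import *
todo([546,-231.2,100],[180,0,15]);todo([546,-231.2,19],[180,0,15])
E
```

```text
t 2.4 pos [ 536.68 -223.72  218.84] rot [-179.85    0.88   13.45] F [-0.6  -0.3   0.14] gap 85.4
tool offset [  9.2   9.7 118.7] rotvec [-0.16  0.88 -1.55]
t 2.4 pos [ 536.68 -223.72  218.84] rot [-179.85    0.88   13.45] F [-0.6  -0.3   0.14] gap 85.4
tool offset [ 10.4  10.  199.7] rotvec [-0.16  0.88 -1.55]
```

jog_arm(offset=[[9,9.5,20],[0,0,40],[0,0,35],[0,0,15],[0,0,0],[0,0,0]], delta_rot=[[-0.2,0.9,-1.5],[0,0,0],[0,0,0],[0,0,0],[0,0,0],[0,0,0]], jaw=[100,100,100,100,100,100])

```text
time: 3.0
tool_pos: [548.1, -228.4, 106.8]
tcp_rot: [180.0, -0.1, 14.7]
ft_force: [-0.0, -0.5, 0.4]
finger_gap: 85.8
```

Run:
```python
from h import *
todo([546,-231.2,19],[180,0,15])
p,d=cams.snapshot("scene"); cv2.imwrite("pics/s1.png",cv2.resize(p[170:270,160:300,::-1],None,fx=5,fy=5,interpolation=cv2.INTER_NEAREST))
```

```text
t 3.0 pos [ 548.13 -228.37  106.75] rot [ 1.7999e+02 -1.0000e-01  1.4720e+01] F [-0.03 -0.54  0.37] gap 85.8
tool offset [-2.9  2.2 87.8] rotvec [ 0.01 -0.1  -0.28]
```

View pics/s1.png

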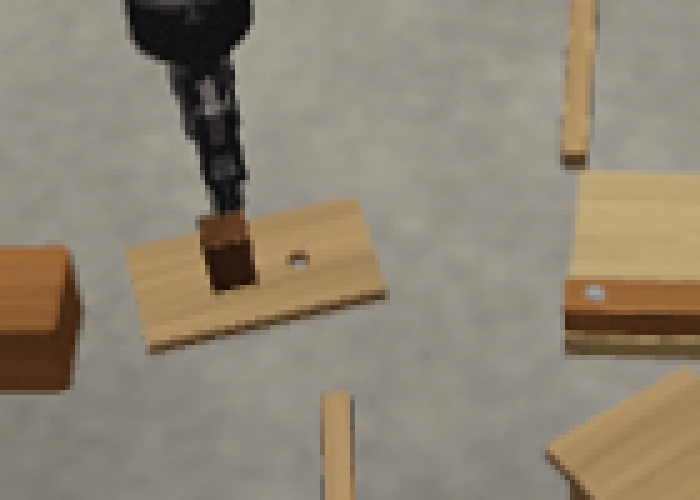

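The picture shows the gripper just behind and above the dark grip (crop px about (228,225)), lined up with it. I'm descending now.

jog_arm(offset=[[-3,2.2,20],[0,0,20],[0,0,20],[0,0,15],[0,0,6],[0,0,0]], delta_rot=[[0,0,-0.3],[0,0,0],[0,0,0],[0,0,0],[0,0,0],[0,0,0]], jaw=[100,100,100,100,100,100])

```text
time: 3.65
tool_pos: [554.9, -235.6, 36.5]
tcp_rot: [179.2, -0.9, 15.1]
ft_force: [0.2, 0.2, 0.2]
finger_gap: 85.4
```

Run:
```python
from h import *
todo([546,-231.2,19],[180,0,15])
```

```text
t 3.65 pos [ 554.86 -235.61   36.53] rot [179.21  -0.94  15.06] F [0.2  0.19 0.17] gap 85.4
tool offset [-7.7 -6.8 17.3] rotvec [ 0.79 -0.94  0.06]
```

jog_arm(offset=[[-7.7,-6.8,4],[0,0,5],[0,0,5],[0,0,0]], delta_rot=[[0.8,-0.9,0],[0,0,0],[0,0,0],[0,0,0]], jaw=[100,100,100,100])

```text
time: 4.05
tool_pos: [546.9, -231.6, 24.5]
tcp_rot: [179.9, -0.1, 15.1]
ft_force: [-0.1, -0.2, 0.6]
finger_gap: 85.5
```

Run:
```python
from h import *
todo([546,-231.2,19],[180,0,15])
```

```text
t 4.05 pos [ 546.89 -231.61   24.51] rot [ 1.7991e+02 -1.5000e-01  1.5070e+01] F [-0.08 -0.15  0.6 ] gap 85.5
tool offset [-0.8 -0.6  5.5] rotvec [ 0.09 -0.15  0.07]
```

jog_arm(offset=[[-0.8,-0.6,4.5],[0,0,0],[0,0,0],[0,0,0],[0,0,0],[0,0,0],[0,0,0],[0,0,0],[0,0,0]], delta_rot=[[0,-0.1,0],[0,0,0],[0,0,0],[0,0,0],[0,0,0],[0,0,0],[0,0,0],[0,0,0],[0,0,0]], jaw=[100,100,0,0,0,0,0,0,0], newtons=40)

```text
time: 4.95
tool_pos: [546.2, -231.6, 20.2]
tcp_rot: [179.9, -0.1, 15.1]
ft_force: [-0.4, -0.3, -0.5]
finger_gap: 29.5
```

Run:
```python
from h import *
todo([546,-231.2,80],[180,0,15])
```

```text
t 4.95 pos [ 546.21 -231.55   20.23] rot [ 1.7987e+02 -6.0000e-02  1.5070e+01] F [-0.36 -0.26 -0.48] gap 29.5
tool offset [ -0.1  -0.3 -59.8] rotvec [ 0.13 -0.06  0.07]
```

jog_arm(offset=[[0,0,-5],[0,0,-15],[0,0,-25],[0,0,-30],[0,0,-15],[0,0,0],[0,0,0],[0,0,0],[0,0,0],[0,0,0]], delta_rot=[[0,0,0],[0,0,0],[0,0,0],[0,0,0],[0,0,0],[0,0,6.5],[0,0,7],[0,0,7],[0,0,0],[0,0,0]], jaw=[0,0,0,0,0,0,0,0,0,0])

```text
time: 5.95
tool_pos: [545.1, -230.6, 120.9]
tcp_rot: [179.9, -0.1, -5.9]
ft_force: [-0.6, -0.6, -4.4]
finger_gap: 29.4
```

Run:
```python
from h import *
todo([549,103,100],[180,0,-5.5])
```

```text
t 5.95 pos [ 545.07 -230.6   120.88] rot [ 1.7991e+02 -9.0000e-02 -5.9300e+00] F [-0.58 -0.56 -4.43] gap 29.4
tool offset [ -30.6 -332.3   20.3] rotvec [ 0.09 -0.09 -0.43]
```

jog_arm(offset=[[-2,-15,0],[-3,-30,0],[-3,-35,0],[-3,-35,0],[-3,-35,0],[-3,-35,0],[-3,-35,0],[-3,-35,0],[-3,-30,0],[-2,-20,0],[0,-10,0],[0,0,0],[0,0,0]], delta_rot=[[0,0,-0.4],[0,0,0],[0,0,0],[0,0,0],[0,0,0],[0,0,0],[0,0,0],[0,0,0],[0,0,0],[0,0,0],[0,0,0],[0,0,0],[0,0,0]], jaw=[0,0,0,0,0,0,0,0,0,0,0,0,0])

```text
time: 7.25
tool_pos: [538.0, 104.1, 121.0]
tcp_rot: [-180.0, 0.1, -3.5]
ft_force: [0.3, 0.4, -3.6]
finger_gap: 29.7
```

Run:
```python
from h import *
todo([549,109,100],[180,0,-5.5])
```

```text
t 7.25 pos [538.03 104.11 121.04] rot [-1.7998e+02  1.0000e-01 -3.4700e+00] F [ 0.31  0.37 -3.58] gap 29.7
tool offset [10.7 -5.5 21. ] rotvec [-0.02  0.1   2.03]
```

jog_arm(offset=[[8.5,-5.5,10],[0,0,15],[0,0,10],[0,0,0],[0,0,0]], delta_rot=[[0,0,2],[0,0,0],[0,0,0],[0,0,0],[0,0,0]], jaw=[0,0,0,0,0])

```text
time: 7.75
tool_pos: [546.2, 104.4, 83.3]
tcp_rot: [179.9, 0.2, -5.6]
ft_force: [0.1, 0.2, -3.4]
finger_gap: 29.7
```

Run:
```python
from h import *
todo([546.3,109.5,75],[180,0,-5.5])
for n,(x0,y0,w,h) in(("scene",(255,180,115,75)),("top",(208,160,110,80))):
    p,d=cams.snapshot(n); np.savez(f"pics/{n}2.npz",p=p,d=d)
    cv2.imwrite(f"pics/{n}2.png",cv2.resize(p[y0:y0+h,x0:x0+w,::-1],None,fx=7,fy=7,interpolation=cv2.INTER_NEAREST))
```

```text
t 7.75 pos [546.23 104.37  83.27] rot [179.91   0.2   -5.57] F [ 0.08  0.2  -3.43] gap 29.7
tool offset [-0.4 -5.1  8.3] rotvec [ 0.09  0.2  -0.07]
```

View pics/scene2.png

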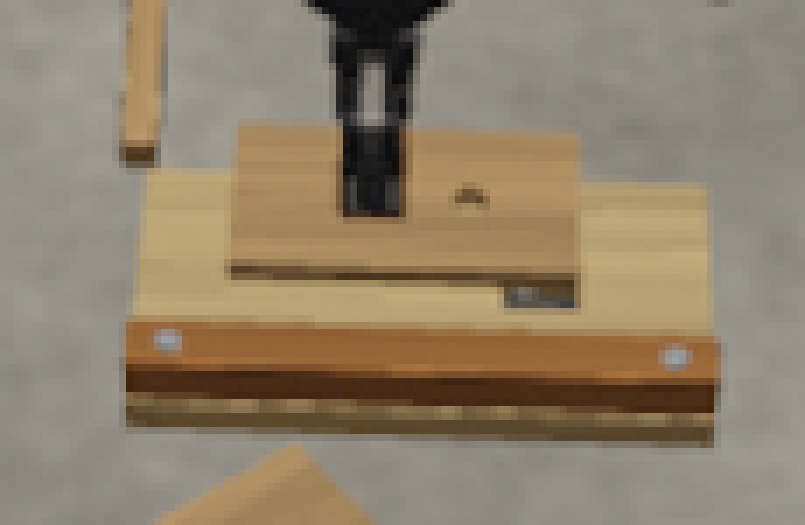

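View pics/top2.png

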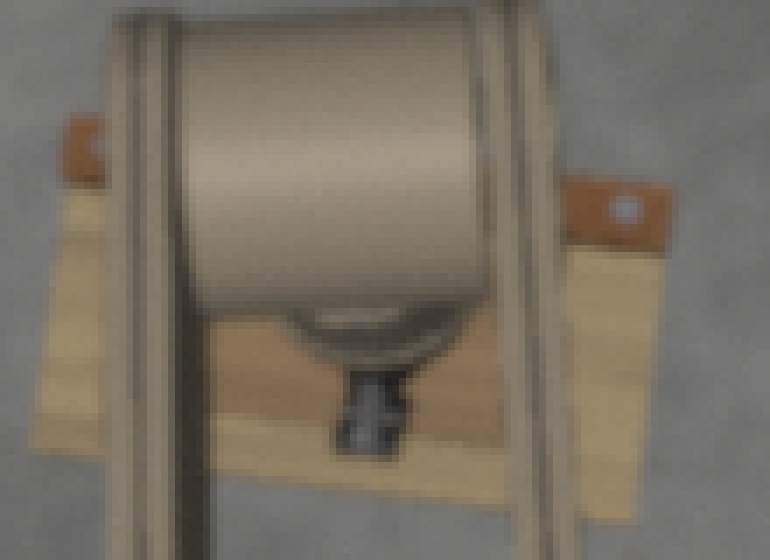

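Run:
```python
from h import *
f=lambda L,x0,y0,k:np.array(L,float)/k+[x0,y0]-.5
C=f([[236,126],[580,134],[579,279],[231,264],[470,197]],255,180,7)
W=onplane("scene",C,73); print(W.round(1))
y=-5.5*np.pi/180; ux=np.array([np.cos(y),np.sin(y)]);uy=np.array([-np.sin(y),np.cos(y)])
for S,lab in((np.array([559.6,184.1]),"scene-slot"),(np.array([561.3,183.5]),"avg-slot")):
  print(lab,[((w[:2]-S)@ux).round(1) for w in W],[((w[:2]-S)@uy).round(1) for w in W])
T=np.array([546.2,104.4]); S=np.array([561.3,183.5]); print("tcp in jig",(T-S)@ux,(T-S)@uy)
print("yaw edges",np.degrees(np.arctan2(*(W[1]-W[0])[[0,1]])),np.degrees(np.arctan2(*(W[2]-W[3])[[0,1]])))
```

```text
[[495.5  43.7  73. ]
 [509.1 204.1  73. ]
 [601.5 194.2  73. ]
 [584.1  38.   73. ]
 [547.5 149.3  73. ]]
scene-slot [np.float64(-50.4), np.float64(-52.2), np.float64(40.7), np.float64(38.4), np.float64(-8.7)] [np.float64(-145.9), np.float64(15.1), np.float64(14.0), np.float64(-143.1), np.float64(-35.8)]
avg-slot [np.float64(-52.1), np.float64(-54.0), np.float64(39.0), np.float64(36.7), np.float64(-10.5)] [np.float64(-145.5), np.float64(15.5), np.float64(14.5), np.float64(-142.6), np.float64(-35.3)]
tcp in jig -7.449083570994594 -80.18311015389922
yaw edges 4.857723503561006 6.337235618133509
```

jog_arm(offset=[[3.5,-7.5,5],[0,0,10],[0,0,10],[0,0,3],[0,0,0]], delta_rot=[[1.5,0.2,0],[1.6,0,0],[0,0,0],[0,0,0],[0,0,0]], jaw=[0,0,0,0,0])

```text
time: 8.35
tool_pos: [553.3, 114.2, 56.2]
tcp_rot: [-176.7, -0.3, -5.6]
ft_force: [-0.8, 0.4, -2.7]
finger_gap: 29.1
```

Run:
```python
from h import *
todo([550.4,112.2,42],[-176.8,0,-5.5])
```

```text
t 8.35 pos [553.26 114.22  56.22] rot [-176.67   -0.32   -5.56] F [-0.76  0.44 -2.72] gap 29.1
tool offset [-2.7  3.1 14.1] rotvec [-0.13 -0.32 -0.04]
```

jog_arm(offset=[[-2.5,3,2],[0,0,3],[0,0,2.5],[0,0,0]], delta_rot=[[-0.1,-0.3,0],[0,0,0],[0,0,0],[0,0,0]], jaw=[0,0,0,0])

```text
time: 8.75
tool_pos: [550.8, 112.2, 48.7]
tcp_rot: [-176.8, -0.1, -5.5]
ft_force: [-0.3, 0.1, -3.9]
finger_gap: 29.5
```

Run:
```python
from h import *
todo([550.4,112.2,42],[-176.8,0,-5.5])
```

```text
t 8.75 pos [550.81 112.25  48.71] rot [-1.768e+02 -5.000e-02 -5.490e+00] F [-0.3   0.13 -3.9 ] gap 29.5
tool offset [-0.4  0.5  6.7] rotvec [-0.   -0.05  0.01]
```

Good. Gentle lowering with force readout.

jog_arm(offset=[[0,0,1.5],[0,0,1.5],[0,0,1]], delta_rot=[[0,0,0],[0,0,0],[0,0,0]], jaw=[0,0,0])

```text
time: 9.05
tool_pos: [551.3, 112.6, 44.9]
tcp_rot: [-176.8, -0.1, -5.5]
ft_force: [0.1, 1.0, -3.4]
finger_gap: 29.8
```

jog_arm(offset=[[0,0,0.7],[0,0,0.7]], delta_rot=[[0,0,0],[0,0,0]], jaw=[0,0])

```text
time: 9.25
tool_pos: [551.3, 112.7, 43.4]
tcp_rot: [-176.8, -0.1, -5.5]
ft_force: [0.1, -0.6, -3.9]
finger_gap: 29.7
```

jog_arm(offset=[[0,0,0.6],[0,0,0.6]], delta_rot=[[0,0,0],[0,0,0]], jaw=[0,0])

```text
time: 9.45
tool_pos: [551.3, 112.8, 42.1]
tcp_rot: [-176.8, -0.1, -5.5]
ft_force: [0.8, -0.4, -3.4]
finger_gap: 29.8
```

jog_arm(offset=[[0,0,0.5],[0,0,0.4]], delta_rot=[[0,0,0],[0,0,0]], jaw=[0,0])

```text
time: 9.65
tool_pos: [551.5, 112.9, 41.8]
tcp_rot: [-176.8, -0.1, -5.5]
ft_force: [-3.4, -0.2, 3.3]
finger_gap: 29.5
```

jog_arm(offset=[[0,0,0],[0.5,0,-0.1]], delta_rot=[[0,0,0],[0,0,0]], jaw=[0,0])

```text
time: 9.85
tool_pos: [552.0, 112.8, 42.0]
tcp_rot: [-176.8, -0.1, -5.5]
ft_force: [-0.6, 0.7, -3.2]
finger_gap: 29.7
```

jog_arm(offset=[[0.7,0,-0.1],[0.7,0,-0.1]], delta_rot=[[0,0,0],[0,0,0]], jaw=[0,0])

```text
time: 10.05
tool_pos: [553.4, 112.6, 41.9]
tcp_rot: [-176.8, -0.1, -5.5]
ft_force: [-1.0, 0.8, -2.7]
finger_gap: 29.2
```

jog_arm(offset=[[0.6,0,0.3],[0.5,0,0.2]], delta_rot=[[0,0,0],[0,0,0]], jaw=[0,0])

```text
time: 10.25
tool_pos: [554.2, 112.6, 41.8]
tcp_rot: [-176.8, -0.0, -5.5]
ft_force: [-3.7, -1.0, 2.9]
finger_gap: 29.4
```

jog_arm(offset=[[0.5,0,0],[0.4,0,0]], delta_rot=[[0,0,0],[0,0,0]], jaw=[0,0])

```text
time: 10.45
tool_pos: [554.4, 112.7, 41.8]
tcp_rot: [-176.8, 0.1, -5.5]
ft_force: [-5.6, -0.5, 3.3]
finger_gap: 29.8
```

Run:
```python
from h import *
todo([555.2,112.2,42],[-176.8,0,-5.5])
s=monitor.sense();print(s["wrist_torque"].round(3))
p,d=cams.snapshot("scene"); y0,x0,h,w=180,255,75,115
cv2.imwrite(f"pics/s3.png",cv2.resize(p[y0:y0+h,x0:x0+w,::-1],None,fx=7,fy=7,interpolation=cv2.INTER_NEAREST))
```

```text
t 10.45 pos [554.37 112.66  41.79] rot [-1.7679e+02  6.0000e-02 -5.4800e+00] F [-5.61 -0.51  3.34] gap 29.8
tool offset [ 0.9  0.4 -0.2] rotvec [-0.01  0.06  0.01]
[-0.151  0.885 -0.137]
```

View pics/s3.png

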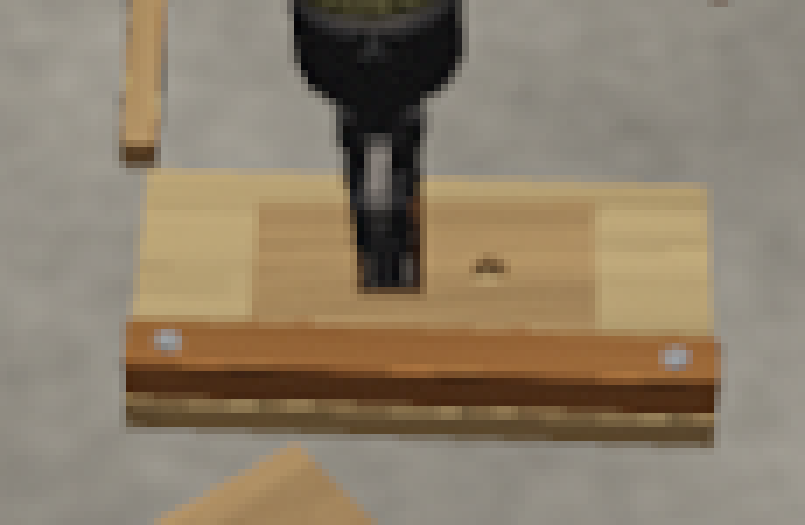

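jog_arm(offset=[[0,-0.8,-0.1],[0,-1,0],[0,-1,0],[0,-1,0]], delta_rot=[[0,0,0],[0,0,0],[0,0,0],[0,0,0]], jaw=[0,0,0,0])

```text
time: 10.9
tool_pos: [554.6, 114.1, 41.8]
tcp_rot: [-177.0, 0.1, -5.6]
ft_force: [-4.5, -5.5, 2.7]
finger_gap: 29.7
```

jog_arm(offset=[[0,-1.4,-0.2],[0,-1.4,-0.1],[0,-1.4,0],[0,-1.4,0]], delta_rot=[[0.1,0,0],[0.1,0,0],[0,0,0],[0,0,0]], jaw=[0,0,0,0])

```text
time: 11.3
tool_pos: [555.0, 118.0, 42.0]
tcp_rot: [-176.9, 0.1, -5.6]
ft_force: [-4.0, -5.6, 1.3]
finger_gap: 29.8
```

jog_arm(offset=[[0,-1.4,-0.1],[0,-1.4,0],[0,-1.4,0],[0,-1.4,0]], delta_rot=[[0.1,0,0],[0.1,0,0],[0,0,0],[0,0,0]], jaw=[0,0,0,0])

```text
time: 11.7
tool_pos: [555.5, 123.8, 42.0]
tcp_rot: [-176.8, 0.1, -5.6]
ft_force: [-1.9, -2.6, -0.5]
finger_gap: 29.3
```

```bash
cat >> h.py <<'E'
def st():
    s=monitor.sense(); T=s["tool_pos"][:2]; S=np.array([561.3,183.5]); y=np.radians(-5.5); d=T-S
    print("t",round(s["time"],2),"hole x,y",round(d@[np.cos(y),np.sin(y)],1),round(d@[-np.sin(y),np.cos(y)]+45,1),"z",s["tool_pos"][2].round(2),s["tcp_rot"].round(2),"F",s["ft_force"].round(1),"M",s["wrist_torque"].round(2),"gap",round(s["finger_gap"],1))
E
python3 -c "
from h import *
st()"
```

```text
t 11.7 hole x,y -0.0 -15.0 z 42.04 [-1.7675e+02  1.3000e-01 -5.6200e+00] F [-1.9 -2.6 -0.5] M [-0.4   0.41 -0.06] gap 29.3
```

jog_arm(offset=[[0,-0.6,0.1],[0,-0.9,0.1],[0,-0.9,0]], delta_rot=[[0,0,0],[0,0,0],[0,0,0]], jaw=[0,0,0])

```text
time: 12.0
tool_pos: [555.8, 126.6, 41.9]
tcp_rot: [-176.8, 0.1, -5.6]
ft_force: [-1.9, -1.3, -3.6]
finger_gap: 29.2
```

```bash
python3 -c "
from h import *
st()"
```

```text
t 12.0 hole x,y -0.1 -12.2 z 41.92 [-1.7676e+02  1.2000e-01 -5.6000e+00] F [-1.9 -1.3 -3.6] M [-0.3   0.29 -0.09] gap 29.2
```

jog_arm(offset=[[0,0,0.3],[0,0,0.3]], delta_rot=[[0,0,0],[0,0,0]], jaw=[0,0])

```text
time: 12.2
tool_pos: [555.8, 126.9, 41.7]
tcp_rot: [-176.8, 0.1, -5.6]
ft_force: [-4.7, -2.6, 3.7]
finger_gap: 29.5
```

```bash
python3 -c "
from h import *
st()"
```

```text
t 12.2 hole x,y -0.0 -11.9 z 41.65 [-1.7675e+02  1.2000e-01 -5.5800e+00] F [-4.7 -2.6  3.7] M [-0.87  0.73 -0.15] gap 29.5
```

jog_arm(offset=[[0,-0.9,0],[0,-0.9,0],[0,-0.9,0.1]], delta_rot=[[0,0,0],[0,0,0],[0,0,0]], jaw=[0,0,0])

```text
time: 12.5
tool_pos: [556.0, 129.1, 41.7]
tcp_rot: [-176.8, 0.1, -5.6]
ft_force: [-3.0, -3.3, -0.4]
finger_gap: 29.4
```

```bash
python3 -c "
from h import *
st()"
```

```text
t 12.5 hole x,y -0.0 -9.6 z 41.66 [-1.768e+02  1.200e-01 -5.590e+00] F [-3.  -3.3 -0.4] M [-0.95  0.51 -0.14] gap 29.4
```

jog_arm(offset=[[0,-0.9,0.1],[0,-0.9,0.1],[0,-0.9,0.1]], delta_rot=[[0,0,0],[0,0,0],[0,0,0]], jaw=[0,0,0])

```text
time: 12.8
tool_pos: [556.2, 131.4, 41.5]
tcp_rot: [-176.9, 0.1, -5.6]
ft_force: [-3.1, -4.5, 1.5]
finger_gap: 29.4
```

```bash
python3 -c "
from h import *
st()"
```

```text
t 12.8 hole x,y -0.0 -7.3 z 41.53 [-1.7687e+02  1.3000e-01 -5.5900e+00] F [-3.1 -4.5  1.5] M [-1.1   0.53 -0.16] gap 29.4
```

jog_arm(offset=[[0,-0.7,0],[0,-0.9,0],[0,-0.9,0]], delta_rot=[[-0.2,0,0],[-0.2,0,0],[-0.2,0,0]], jaw=[0,0,0])

```text
time: 13.1
tool_pos: [556.3, 132.1, 41.4]
tcp_rot: [-177.7, 0.2, -5.6]
ft_force: [-2.8, -8.9, 2.4]
finger_gap: 29.5
```

```bash
python3 -c "
from h import *
st()"
```

```text
t 13.1 hole x,y -0.0 -6.7 z 41.42 [-1.7766e+02  1.6000e-01 -5.6100e+00] F [-2.8 -8.9  2.4] M [-1.36  0.7  -0.04] gap 29.5
```

jog_arm(offset=[[0,0.2,0],[0,0,0]], delta_rot=[[-0.3,0,0],[-0.3,0,0]], jaw=[0,0])

```text
time: 13.3
tool_pos: [556.3, 131.8, 41.3]
tcp_rot: [-178.3, 0.2, -5.6]
ft_force: [-1.6, -3.1, -1.6]
finger_gap: 29.8
```

```bash
python3 -c "
from h import *
st()
p,d=cams.snapshot('scene'); y0,x0,h,w=180,255,75,115
cv2.imwrite('pics/s4.png',cv2.resize(p[y0:y0+h,x0:x0+w,::-1],None,fx=7,fy=7,interpolation=cv2.INTER_NEAREST))"
```

```text
t 13.3 hole x,y -0.0 -6.9 z 41.29 [-1.7827e+02  1.7000e-01 -5.6300e+00] F [-1.6 -3.1 -1.6] M [-0.54  0.42 -0.  ] gap 29.8
```

View pics/s4.png

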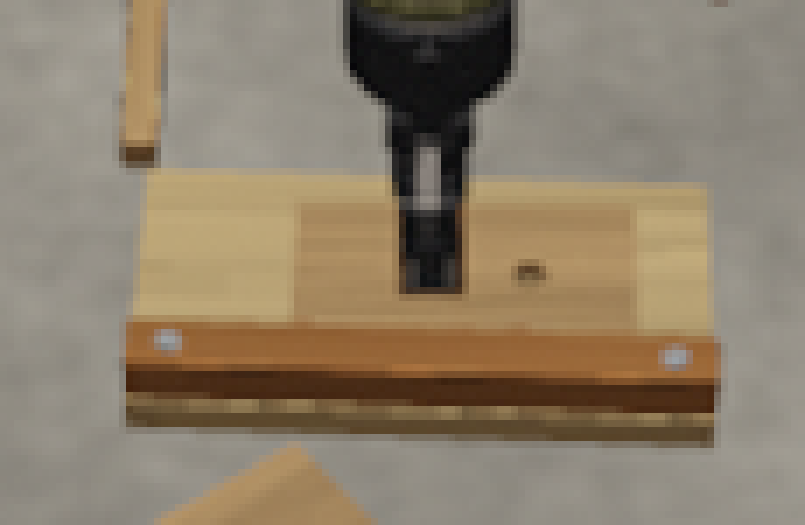

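jog_arm(offset=[[0,0.2,0.2],[0,0,0],[0,0,-0.2],[0,0,-0.2],[0,0,-0.2]], delta_rot=[[0,0,0],[0,0,0],[0,0,0],[0,0,0],[0,0,0]], jaw=[0,43,43,43,43])

```text
time: 13.85
tool_pos: [558.9, 133.7, 43.6]
tcp_rot: [-178.1, -0.1, -5.6]
ft_force: [0.1, 0.7, -0.1]
finger_gap: 36.7
```

```bash
python3 -c "
from h import *
st()
p,d=cams.snapshot('scene'); y0,x0,h,w=180,255,75,115
cv2.imwrite('pics/s5.png',cv2.resize(p[y0:y0+h,x0:x0+w,::-1],None,fx=7,fy=7,interpolation=cv2.INTER_NEAREST))"
```

```text
t 13.85 hole x,y 2.4 -4.8 z 43.57 [-1.7808e+02 -1.5000e-01 -5.5800e+00] F [ 0.1  0.7 -0.1] M [-0.03 -0.03 -0.02] gap 36.7
```

View pics/s5.png

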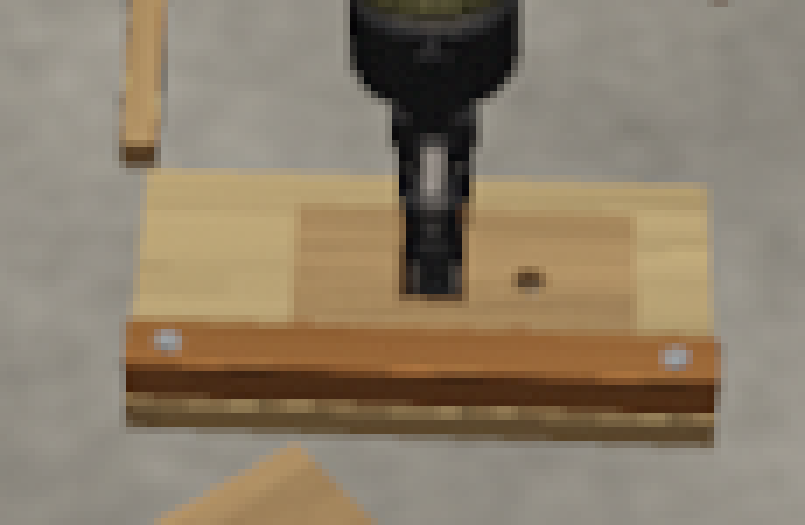

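jog_arm(offset=[[-2.2,0,0],[0,0,-3],[0,0,-6]], delta_rot=[[0,0,0],[0,0,0],[0,0,0]], jaw=[43,43,46])

```text
time: 14.2
tool_pos: [556.0, 133.7, 52.4]
tcp_rot: [-178.1, -0.1, -5.6]
ft_force: [0.4, -0.7, -0.4]
finger_gap: 38.8
```

```bash
python3 -c "
from h import *
st()"
```

```text
t 14.2 hole x,y -0.5 -5.1 z 52.43 [-1.7808e+02 -9.0000e-02 -5.5800e+00] F [ 0.4 -0.7 -0.4] M [ 0.04 -0.01  0.03] gap 38.8
```

jog_arm(offset=[[0,0,-8],[0,0,-12],[0,0,-20],[0,0,-30],[-20,0,-40],[-40,0,-30],[-45,0,-10],[-45,0,0],[-40,0,0],[-20,0,0],[0,0,0],[0,0,0]], delta_rot=[[0,0,0],[0,0,0],[0,0,0],[0,0,0],[0,0,0],[0,0,0],[0,0,0],[0,0,0],[0,0,0],[0,0,0],[0,0,0],[0,0,0]], jaw=[50,60,60,60,60,60,60,60,60,60,60,60])

```text
time: 15.4
tool_pos: [343.3, 149.6, 221.7]
tcp_rot: [-177.7, -1.2, -5.7]
ft_force: [0.8, 0.2, 0.0]
finger_gap: 51.0
```

Run:
```python
from h import *
st()
for n,(x0,y0,w,h) in(("scene",(265,195,100,55)),("top",(208,170,100,70))):
    p,d=cams.snapshot(n); np.savez(f"pics/{n}6.npz",p=p,d=d)
    cv2.imwrite(f"pics/{n}6.png",cv2.resize(p[y0:y0+h,x0:x0+w,::-1],None,fx=8,fy=8,interpolation=cv2.INTER_NEAREST))
    cv2.imwrite(f"pics/{n}6f.png",p[:,:,::-1])
```

```text
t 15.4 hole x,y -213.7 -9.7 z 221.7 [-177.7    -1.17   -5.66] F [0.8 0.2 0. ] M [-0.02  0.   -0.02] gap 51.0
```

View pics/scene6.png

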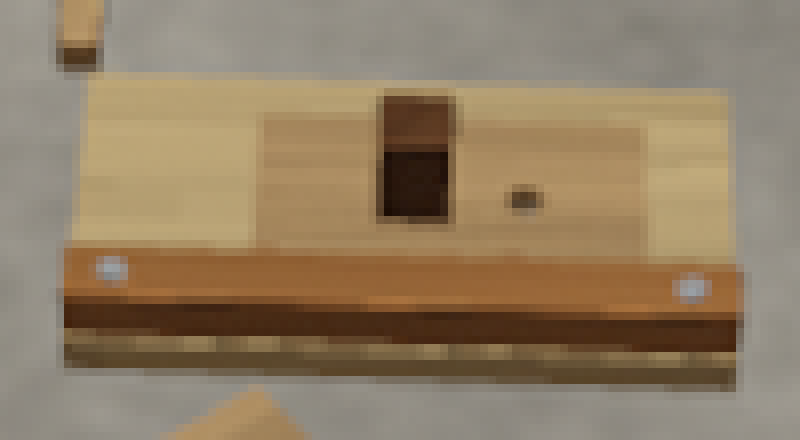

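View pics/top6.png

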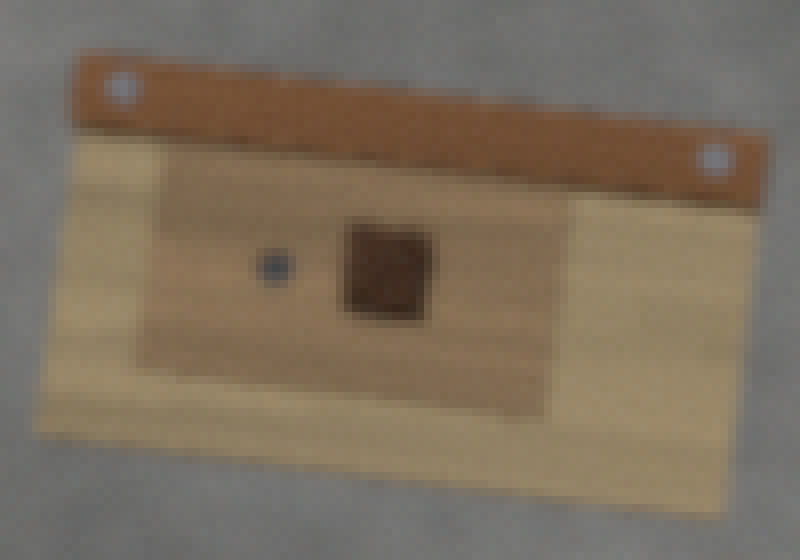

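View pics/scene6f.png

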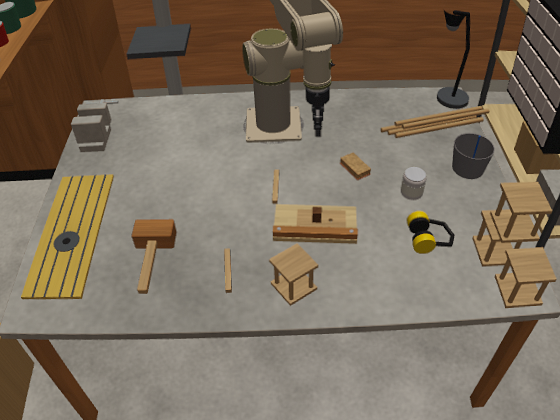

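Run:
```python
from h import *
f=lambda L,x0,y0,k:np.array(L,float)/k+[x0,y0]-.5
S=f([[262,116],[645,126],[525,198]],265,195,8);T=f([[546,418],[138,368],[275,266]],208,170,8)
P=tri(S,T);print(P.round(1))
print("deck corners",tri(f([[90,74],[728,92]],265,195,8),f([[722,518],[36,432]],208,170,8)).round(1))
y=np.radians(-5.5);ux=np.array([np.cos(y),np.sin(y)]);uy=np.array([-np.sin(y),np.cos(y)])
h=onplane("top",T,28);s=onplane("top",f([[262,271]],208,170,8),18)
d=h[:,:2]-s[0,:2];print("top, rel slot",(d@ux).round(1),(d@uy).round(1))
h=onplane("scene",S,28);s=onplane("scene",f([[540,217]],265,195,8),18)
d=h[:,:2]-s[0,:2];print("scene, rel slot",(d@ux).round(1),(d@uy).round(1))
print("yaw",np.degrees(np.arctan2(*(onplane("top",T,28)[1]-onplane("top",T,28)[0])[:2])))
# depth based: height along template top & deck, top view
for n in("top","scene"):
    D=np.load(f"pics/{n}6.npz")["d"]; m=cams.camera_model(n); M=np.array(m["camera_from_world"])
    c=np.array([561.3,183.5])
    for lab,x,yy in(("lead",-25,36),("lead+",20,36),("trail",-25,-105),("trail+",20,-105),("deck",-60,-20),("deck lead",-60,30),("deck trail",-60,-100)):
        w=np.r_[c+x*ux+yy*uy,28]; px=proj(n,[w])[0]; u,v=px.round().astype(int)
        dd=np.median(D[v-1:v+2,u-1:u+2]); cc,dr=ray(n,[[u,v]]); print(n,lab,(cc+dr[0]*dd)[2].round(1))
```

```text
[[507.   71.5  29.2   2.5]
 [522.  229.5  30.2   2.9]
 [562.6 176.7  33.    0.6]]
deck corners [[4.710e+02 1.700e+00 2.140e+01 2.000e-01]
 [4.968e+02 2.684e+02 2.270e+01 1.800e+00]]
top, rel slot [-44.4 -44.6   1.3] [-117.5   41.2   -6. ]
scene, rel slot [-42.9 -44.2  -1. ] [-116.    43.1   -6.6]
yaw 5.45229607858245
top lead 27.2
top lead+ 29.3
top trail 26.6
top trail+ 27.7
top deck 17.5
top deck lead 16.7
top deck trail 18.1
scene lead 29.1
scene lead+ 29.2
scene trail 30.5
scene trail+ 31.1
scene deck 19.6
scene deck lead 20.9
scene deck trail 19.8
```

```bash
python3 -c "
from h import *
print(abs(monitor.sense()['qd']).max()); print(r.hand_in())"
```

```text
1.575139575182266
the job is handed in; nothing more can be done
None
```

I picked the template up by its grip and laid it tilted on the jig against the fence, with the hole about 26 mm short of the slot's middle. I then slid it along with leads of about 1 mm until the resistance rose at the pin. After easing off the push I opened the jaws, the template dropped, and the arm withdrew. I handed in at about 15.5 s; no verdict is reported.

**Last checks, after withdrawing:**

| Check | Reading | Wanted |
|---|---|---|
| Flatness, from depth | Leading and trailing ends 0.6–1.9 mm apart in height, about 10 mm above the deck | Flat on the deck (a tilted plate would show about 9 mm) |
| Hole along the slot | 6.0 mm (top) and 6.6 mm (scene) before its middle | Within 14 mm |
| Hole off the slot line | +1.3 mm (top) and −1.0 mm (scene) | Within 3 mm |
| Template against jig direction | About 0.1 degrees apart | Within 0.04 rad (about 2.3 degrees) |

- **Forces:** the wrist readings between moves stayed under about 9 N in any axis.
- **Other things on the bench:** they look unmoved in the scene picture; I did not measure them.

**Disagreements:** the two cameras differ by 2–3 mm in x and height, which is roughly the stated calibration error. During the slide, from about 12 mm before the slot's middle, the moment readings showed the plate resting only on its trailing edge. I lowered the tool's tilt until the pin was felt again. I could not confirm steps 1 and 2 directly; I inferred them from the poses and contact forces.

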